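# Heft the packed boxes and pull the double-packed one

### The job

Each of these four identical closed plywood boxes should hold one steel base plate for a spring toy, but one was packed with two. Start with the box beside the red tray and work along the row, lifting every box in turn well clear of the mat to feel its weight and setting it back where it stood; then put the heavy one flat in the red tray. Keep the boxes upright, set them down without dropping them, and leave everything else on the table alone.

Things in the scene. Friction and masses are not known exactly. Their poses are not given: they have to be found in the camera images.
- box_1: loose closed plywood box, number 1 of 4 in the row counted from the end beside the red tray. 96 mm square, 80 mm high, glued lid 100 mm square; all four look the same. Origin: centre of its underside, z up. A correct box weighs about 0.5 kg, the double-packed one about 0.3 kg more; the plates hardly shift inside
- box_1_handle (a point): centre of the dark wooden handle bar on the lid of box 1, 111 mm above the box's underside. The bar is 80 mm long (box's x axis), 14 mm wide (y), 18 mm high, on two end posts 12 mm thick, with a 22 mm gap between bar and lid
- box_2: loose closed plywood box, number 2 of 4 in the row counted from the end beside the red tray. 96 mm square, 80 mm high, glued lid 100 mm square; all four look the same. Origin: centre of its underside, z up. A correct box weighs about 0.5 kg, the double-packed one about 0.3 kg more; the plates hardly shift inside
- box_2_handle (a point): centre of the dark wooden handle bar on the lid of box 2, 111 mm above the box's underside. The bar is 80 mm long (box's x axis), 14 mm wide (y), 18 mm high, on two end posts 12 mm thick, with a 22 mm gap between bar and lid
- box_3: loose closed plywood box, number 3 of 4 in the row counted from the end beside the red tray. 96 mm square, 80 mm high, glued lid 100 mm square; all four look the same. Origin: centre of its underside, z up. A correct box weighs about 0.5 kg, the double-packed one about 0.3 kg more; the plates hardly shift inside
- box_3_handle (a point): centre of the dark wooden handle bar on the lid of box 3, 111 mm above the box's underside. The bar is 80 mm long (box's x axis), 14 mm wide (y), 18 mm high, on two end posts 12 mm thick, with a 22 mm gap between bar and lid
- box_4: loose closed plywood box, number 4 of 4 in the row counted from the end beside the red tray. 96 mm square, 80 mm high, glued lid 100 mm square; all four look the same. Origin: centre of its underside, z up. A correct box weighs about 0.5 kg, the double-packed one about 0.3 kg more; the plates hardly shift inside
- box_4_handle (a point): centre of the dark wooden handle bar on the lid of box 4, 111 mm above the box's underside. The bar is 80 mm long (box's x axis), 14 mm wide (y), 18 mm high, on two end posts 12 mm thick, with a 22 mm gap between bar and lid
- mat: fixed flat dark grey packing mat, hard, 170 mm (x) by 560 mm (y) by 6 mm thick on which the four boxes stand in a row along its y axis, about 136 mm from centre to centre, box 1 at the +y end. Origin: centre of its underside, on the table
- tray: fixed red open re-pack tray, 160 mm square outside, 150 mm inside, walls 5 mm thick, 30 mm high, floor 5 mm thick; it stands beyond the +y end of the mat. Origin: centre of its underside
- screwdriver: loose screwdriver, 190 mm long, lying on the table off the -y end of the mat; bystander. Origin: underside of its middle
- tape_roll: loose roll of brown tape, 104 mm across, 48 mm high; bystander behind the mat. Origin: centre of its underside
- ball_bowl: loose wooden bowl of toy balls, 124 mm across, about 70 mm high; bystander on the robot's side of the mat. Origin: centre of its underside
- glue_jar: loose amber jar, 64 mm across, 100 mm high; bystander near the -y end of the mat. Origin: centre of its underside
- sanding_block: loose cork-faced sanding block, 65 mm by 110 mm, 40 mm high; bystander at the robot's side of the mat. Origin: centre of its underside
Mind the look-alikes: they are no part of the job. Leave any turquoise look-alike of the box_2 alone.

How it is judged (in metres and radians):
On the way, in this order (a step that is already met when the one before it is completed fails the run):
1. box 1 is lifted upright, clear of the mat by at least 15 mm (z of box_1 in the frame of mat above 0.021 m and angle between box_1's own z axis and vertical below 0.3 rad), for 0.2 s.
2. box 2 is lifted upright, clear of the mat by at least 15 mm (z of box_2 in the frame of mat above 0.021 m and angle between box_2's own z axis and vertical below 0.3 rad), for 0.2 s.
3. box 3 is lifted upright, clear of the mat by at least 15 mm (z of box_3 in the frame of mat above 0.021 m and angle between box_3's own z axis and vertical below 0.3 rad), for 0.2 s.
4. box 4 is lifted upright, clear of the mat by at least 15 mm (z of box_4 in the frame of mat above 0.021 m and angle between box_4's own z axis and vertical below 0.3 rad), for 0.2 s.
At the end, for the whole second after the job is handed in: The heaviest of the four boxes rests flat and upright on the floor of the red tray (centre within 45 mm of the tray's centre, released, still); the other three stand upright and still on the mat within 25 mm of where they started (((horizontal distance between box_1 and tray below 0.045 m and height (world z) of box_1 below 0.01 m and angle between each of box_1, box_2, box_3, box_4's own z axis and vertical below 0.06 rad and linear speed of each of box_1, box_2, box_3, box_4 below 0.02 m/s and contact force between box_1 and tray above 6.2 N and distance of each of box_2, box_3, box_4 from where it was at the start of the episode below 0.025 m) or (horizontal distance between box_2 and tray below 0.045 m and height (world z) of box_2 below 0.01 m and angle between each of box_2, box_1, box_3, box_4's own z axis and vertical below 0.06 rad and linear speed of each of box_2, box_1, box_3, box_4 below 0.02 m/s and contact force between box_2 and tray above 6.2 N and distance of each of box_1, box_3, box_4 from where it was at the start of the episode below 0.025 m) or (horizontal distance between box_3 and tray below 0.045 m and height (world z) of box_3 below 0.01 m and angle between each of box_3, box_1, box_2, box_4's own z axis and vertical below 0.06 rad and linear speed of each of box_3, box_1, box_2, box_4 below 0.02 m/s and contact force between box_3 and tray above 6.2 N and distance of each of box_1, box_2, box_4 from where it was at the start of the episode below 0.025 m) or (horizontal distance between box_4 and tray below 0.045 m and height (world z) of box_4 below 0.01 m and angle between each of box_4, box_1, box_2, box_3's own z axis and vertical below 0.06 rad and linear speed of each of box_4, box_1, box_2, box_3 below 0.02 m/s and contact force between box_4 and tray above 6.2 N and distance of each of box_1, box_2, box_3 from where it was at the start of the episode below 0.025 m))); the robot touches nothing.
It fails at once if a box is tipped over (leaning more than 35 degrees) (angle between any of box_1, box_2, box_3, box_4's own z axis and vertical above 0.61 rad).
It fails at once if a box is dropped: it moves faster than 0.6 m/s while the robot is not touching it ((linear speed of box_1 above 0.6 m/s and contact force between box_1 and the fingers below 0.05 N and contact force between box_1 and the arm below 0.05 N) or (linear speed of box_2 above 0.6 m/s and contact force between box_2 and the fingers below 0.05 N and contact force between box_2 and the arm below 0.05 N) or (linear speed of box_3 above 0.6 m/s and contact force between box_3 and the fingers below 0.05 N and contact force between box_3 and the arm below 0.05 N) or (linear speed of box_4 above 0.6 m/s and contact force between box_4 and the fingers below 0.05 N and contact force between box_4 and the arm below 0.05 N)).
It fails at once if another thing on the table is shifted by more than 30 mm (distance of any of screwdriver, tape_roll, ball_bowl, glue_jar, sanding_block from where it was at the start of the episode above 0.03 m).
It also fails if it takes over 72 s, if anything falls off the work surface, if the arm or the gripper's body presses on something with over 40 N, if the wrist force passes 120 N, or if a joint passes its speed limit or range.

### The arm

A 6-joint arm with a two-finger parallel gripper is mounted at the origin on the work surface. World frame = base frame: x ahead of the robot, y to its left, z up, the work surface at z = 0. Lengths are in mm, angles in rad, forces in N, time in s.
With the tool pointing down it reaches from about 325 to 925 mm from the base axis. Payload 3.1 kg.
Tool frame: the origin (TCP) lies between the finger pads; the fingertips stand 8 mm ahead of it and the grasp point (between the pads) lies 11 mm behind it; z points along the fingers, x is the direction in which the jaws open and shut, and the axes are right-handed (so a half turn about z gives the same grasp; the last joint's range is limited). The gripper opens to 85 mm and grips with 20 to 120 N. Pads are 22 mm wide; open, the fingers measure 114 mm over their backs; the gripper's body (76 mm by 85 mm) begins 54 mm behind the grasp point. The pads swing forward as they close: fully open they stand 13 mm farther back than shut.
Start: joints at [-1.398, 0.217, 1.613, -0, 1.311, -0.112], TCP at [175.625, -599.829, 239.3] pointing down, gripper open.
Joint ranges: [-2.75, 2.75], [-0.78, 2.1], [0.31, 2.55], [-1.13, 4.27], [0.13, 2.63], [-2.58, 2.58]. Speed limits (rad/s): [2.79, 2.79, 3.14, 3.14, 3.14, 3.14].

### API

Orientations are given as a unit quaternion [w, x, y, z].
In Python, from plant import r, get_obs, viewer, job gives the robot as it stands. Calls block until the motion is done:
- r.move_pose(position, orientation): joint-space move of the TCP to a pose.
- r.move_straight(position, ori=None, v=150, f_stop=None): straight line of the TCP; ori=None keeps the orientation; v is the mean speed in mm/s. With f_stop (N) it stops when the force on the tool has changed by that much, and returns True; else False.
- r.move_joints(angles): joint-space move.
- r.move_gripper(opening): opening from 0.0 (shut) to 1.0 (fully open); the grip force is fixed at half the most; returns when the fingers have stopped.
- r.pause(seconds).
- r.inverse_kinematics(position, orientation): joint angles nearest the present ones, or None.
- get_obs(): the state.
- viewer.read_camera(name): name is "side" or "top" or "wrist"; returns a dict with "img" (420x560x3 uint8, red, green, blue), "vertical_fov" (degrees; the focal length in pixels is half the picture's height over the tangent of half this angle, whatever the lens; pixels are square), "cx", "cy" (the principal point, pixels), "D" ([k1, k2, p1, p2, k3] as OpenCV has them; the pictures are not rectified), "cam_to_world" (4x4, takes a point from camera to world coordinates); the wrist camera has in their place "T_tool_cam" (4x4, takes a point from camera to tool coordinates, whose origin is the TCP and whose axes are the tool frame's). Camera axes: x right, y down, z forward; pixel columns grow to the right and rows downward; lengths in mm; the calibration is good to about 2 mm. A picture is of the moment at which its call begins: read the wrist's pose just before it. There is no depth.
A pose or a line that the arm cannot do raises r.PlanningError and nothing moves.
- job.job_done(): hands the job in, once; it reports no verdict.
The state is a dict: "t": time; "q": joint angles; "qd": joint speeds; "tau": joint torques, N m; "position": TCP position; "eef_rot": TCP orientation; "contact_force": force on the tool from outside, world axes, zero at the start; "torque": the same for the moment, N m; "width": opening from 0.0 (shut) to 1.0 (fully open).
Only numpy, scipy, OpenCV 4.12 (cv2) and the standard library are available. Lean on these libraries where they do the work, as an engineer would, in place of code of your own. Each camera call takes 0.05 s, during which the arm holds its last target.

## Working session

There is one attempt and no reset: what is moved stays moved. The work goes in short steps, each a Python script; the robot and the scene stay as the last script left them, time stands still between calls to the robot, and variables do not carry over. Pictures are saved under pics/ and viewed, and the job is handed in when it is done.

```bash
mkdir -p pics; ls
python3 - <<'E'
from plant import r,get_obs,viewer
import cv2
for n in("top","side","wrist"):
    o=get_obs();c=viewer.read_camera(n);cv2.imwrite(f"pics/{n}0.png",c["img"][:,:,::-1])
    print(n,{k:v for k,v in c.items() if k!="img"})
print(get_obs())
E
```

```text
pics
top {'vertical_fov': 53.597657539815295, 'cx': 279.53377953462154, 'cy': 201.2934334529908, 'D': array([-0.10724623,  0.        ,  0.        ,  0.        ,  0.        ]), 'cam_to_world': array([[ 2.20323602e-02, -9.95124262e-01,  9.61367656e-02,
         3.98632205e+02],
       [-9.99564785e-01, -2.00392320e-02,  2.16487985e-02,
        -8.78822504e+01],
       [-1.96167377e-02, -9.65718995e-02, -9.95132681e-01,
         1.09328329e+03],
       [ 0.00000000e+00,  0.00000000e+00,  0.00000000e+00,
         1.00000000e+00]])}
side {'vertical_fov': 53.39170970835991, 'cx': 276.3223611423881, 'cy': 218.95569895846964, 'D': array([0.01260654, 0.        , 0.        , 0.        , 0.        ]), 'cam_to_world': array([[-9.41459840e-01, -1.56715964e-01,  2.98485304e-01,
         1.49296740e+02],
       [-3.36793488e-01,  4.76480435e-01, -8.12118551e-01,
         8.93088937e+02],
       [-1.49504655e-02, -8.65104908e-01, -5.01368110e-01,
         6.95089544e+02],
       [ 0.00000000e+00,  0.00000000e+00,  0.00000000e+00,
         1.00000000e+00]])}
wrist {'vertical_fov': 61.45182141972269, 
[... 448 characters left out ...]
0000e+00,
         1.00000000e+00]])}
{'t': 0.15, 'q': array([-1.39821410e+00,  2.17598786e-01,  1.61458175e+00,  4.47372936e-06,
        1.31133177e+00, -1.12226161e-01]), 'qd': array([-0.0001156 , -0.00195118, -0.00345912,  0.00115988, -0.00079628,
        0.00063798]), 'tau': array([ 3.90149380e-04, -3.97449410e+01, -3.04412949e+01, -1.93104083e-04,
        5.76425009e-03,  5.03988616e-06]), 'position': array([ 175.50767327, -599.20272629,  238.24867363]), 'eef_rot': array([-6.59484484e-04,  8.00303466e-01, -5.99594397e-01, -6.97386485e-04]), 'contact_force': array([-0.01964709,  0.58669222,  0.40281688]), 'torque': array([0.02135224, 0.00144948, 0.06898679]), 'width': 1.0036412369874879}
```

View pics/top0.png

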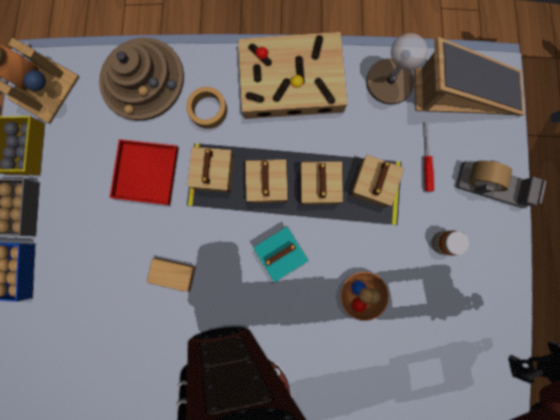

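View pics/side0.png

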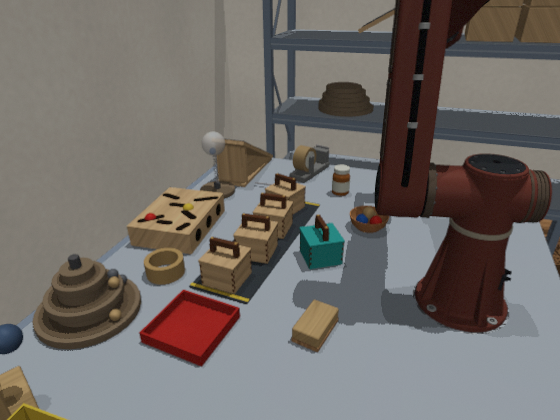

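The top view shows the red tray at (145,172). The four plywood boxes are at about (210,169), (266,180), (322,181) and (379,181), so box 1 is the one at (210,169), next to the tray. The turquoise look-alike is at (280,253) and stays untouched. I'll enlarge a crop to confirm this and read off the handles.

Run:
```python
import cv2
i=cv2.imread("pics/top0.png")
c=cv2.resize(i[135:235,100:260],None,fx=5,fy=5,interpolation=cv2.INTER_CUBIC);cv2.imwrite("pics/cA.png",c)
c=cv2.resize(i[135:235,255:415],None,fx=5,fy=5,interpolation=cv2.INTER_CUBIC);cv2.imwrite("pics/cB.png",c)
```

```text
(no output)
```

View pics/cA.png

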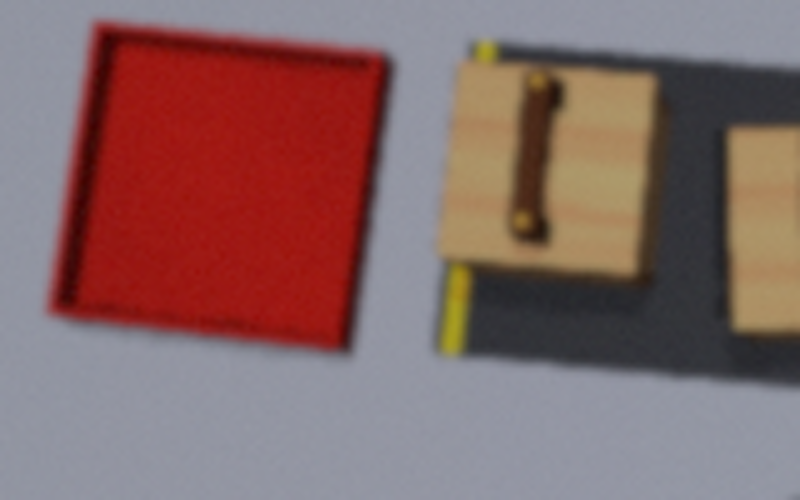

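View pics/cB.png

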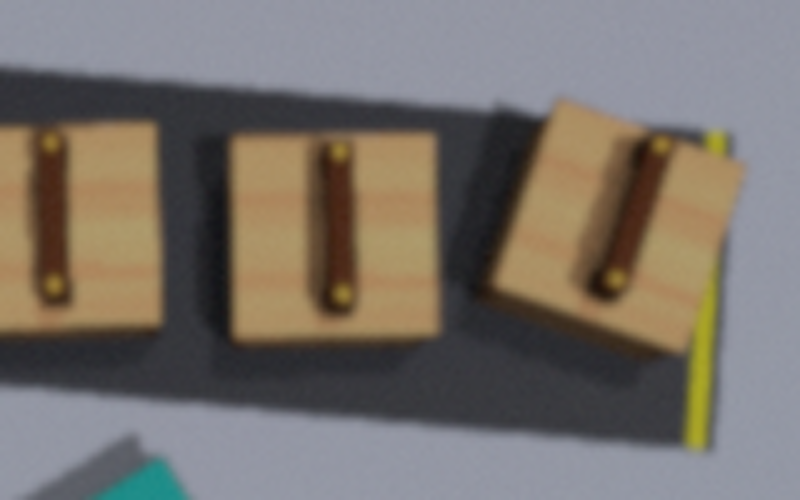

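```bash
cat > h.py <<'E'
import numpy as np,cv2,math
def ray(c,px,T):
    h=c["img"].shape[0];f=h/2/math.tan(math.radians(c["vertical_fov"])/2)
    K=np.array([[f,0,c["cx"]],[0,f,c["cy"]],[0,0,1.]])
    u=cv2.undistortPoints(np.array([[px]],float),K,np.array(c["D"],float))[0,0]
    return T[:3,3],T[:3,:3]@np.array([u[0],u[1],1])
def onplane(c,px,z,T=None):
    o,d=ray(c,px,c["cam_to_world"] if T is None else T)
    return (o+d*(z-o[2])/d[2])[:2]
def proj(c,P,T=None):
    T=c["cam_to_world"] if T is None else T
    h=c["img"].shape[0];f=h/2/math.tan(math.radians(c["vertical_fov"])/2)
    K=np.array([[f,0,c["cx"]],[0,f,c["cy"]],[0,0,1.]])
    W=np.linalg.inv(T)
    return cv2.projectPoints(np.atleast_2d(P).astype(float),cv2.Rodrigues(W[:3,:3])[0],W[:3,3],K,np.array(c["D"],float))[0][:,0]
E
python3 - <<'E'
from h import *
from plant import viewer
c=viewer.read_camera("top")
A=lambda p,x0=100:onp(p,x0)
def pts(ps,x0,z): return np.array([onplane(c,(x0+(u+.5)/5-.5,135+(v+.5)/5-.5),z) for u,v in ps])
S={1:([(540,82),(522,222)],[(457,60),(657,72),(642,277),(440,258)],100),
2:([(50,145),(55,287)],None,255),
3:([(340,153),(343,296)],[(230,135),(438,132),(440,340),(232,342)],255),
4:([(661,146),(614,281)],[(560,97),(745,162),(683,355),(490,288)],255)}
for k,(s,l,x0) in S.items():
    P=pts(s,x0,126);d=P[0]-P[1]
    print(k,P.mean(0).round(1),"len",np.linalg.norm(d).round(1),"yaw",round(math.atan2(d[1],d[0]),3))
    if l:
        L=pts(l,x0,86);e=(L[0]+L[1]-L[2]-L[3])/2;print("  lid",L.mean(0).round(1),[round(np.linalg.norm(L[i]-L[(i+1)%4]),1) for i in range(4)],round(math.atan2(e[1],e[0]),3))
T=pts([(95,22),(388,52),(350,350),(50,315)],100,30);e=(T[0]+T[1]-T[2]-T[3])/2
print("tray",T.mean(0),[round(np.linalg.norm(T[i]-T[(i+1)%4]),1) for i in range(4)],math.atan2(e[1],e[0]))
E
```

```text
1 [575.3 110.3] len 67.9 yaw -0.085
  lid [575.6 109.4] [np.float64(100.8), np.float64(102.6), np.float64(101.0), np.float64(99.8)] -0.038
2 [547.1 -31.6] len 67.6 yaw 0.061
3 [ 545.7 -167.6] len 67.9 yaw 0.032
  lid [ 545.6 -167.8] [np.float64(102.3), np.float64(102.7), np.float64(101.2), np.float64(102.2)] 0.021
4 [ 553.9 -307.3] len 68.7 yaw -0.336
  lid [ 554.3 -307.6] [np.float64(96.8), np.float64(101.2), np.float64(99.7), np.float64(101.7)] -0.331
tray [573.67104947 296.17940068] [np.float64(162.4), np.float64(158.7), np.float64(164.2), np.float64(158.9)] -0.0834324131377812
```

```bash
cat >> h.py <<'E'
from plant import r,get_obs,viewer
B={1:(575.4,110.0,-0.065),2:(547.1,-31.6,0.04),3:(545.7,-167.7,0.027),4:(554.1,-307.4,-0.334)}
def ori(yaw):
    from scipy.spatial.transform import Rotation as R
    x=np.array([math.sin(yaw),-math.cos(yaw),0]);z=np.array([0,0,-1.]);y=np.cross(z,x)
    q=R.from_matrix(np.c_[x,y,z]).as_quat();return [q[3],q[0],q[1],q[2]]
def toolT(o):
    from scipy.spatial.transform import Rotation as R
    q=o["eef_rot"];T=np.eye(4);T[:3,:3]=R.from_quat([q[1],q[2],q[3],q[0]]).as_matrix();T[:3,3]=o["position"];return T
def shot(name,n):
    o=get_obs();c=viewer.read_camera(name);cv2.imwrite(f"pics/{n}.png",c["img"][:,:,::-1])
    return c,(toolT(o)@c["T_tool_cam"] if name=="wrist" else c["cam_to_world"])
def st(s):
    o=get_obs();print(s,"t",round(o["t"],2),"p",o["position"].round(1),"F",o["contact_force"].round(2),"w",round(o["width"],3));return o
E
python3 - <<'E'
from h import *
x,y,w=B[1]
for k in B: print(k,r.inverse_kinematics([B[k][0],B[k][1],106],ori(B[k][2])))
r.move_pose([x,y,240],ori(w));st("above")
c,T=shot("wrist","w1")
for k in(1,2):
    x,y,w=B[k];d=34*np.array([math.cos(w),math.sin(w)])
    print(k,proj(c,[[x+d[0],y+d[1],126],[x-d[0],y-d[1],126]],T).round(0).tolist())
E
```

```text
1 [ 6.91154457e-02  2.82491991e-01  1.80388162e+00 -4.44089210e-16
  1.05521904e+00  1.70491177e+00]
2 [-1.85779389e-01  2.09518716e-01  1.89472157e+00 -4.44089210e-16
  1.03735237e+00  1.34501694e+00]
3 [-4.21076806e-01  2.53884277e-01  1.84008339e+00 -4.44089210e-16
  1.04762499e+00  1.12271952e+00]
4 [-6.17196441e-01  3.72915730e-01  1.68468548e+00 -4.44089210e-16
  1.08399144e+00  1.28759989e+00]
above t 3.07 p [575.6 109.2 240. ] F [-0.58  0.01  1.29] w 1.001
1 [[275.0, 166.0], [275.0, 255.0]]
2 [[468.0, 193.0], [463.0, 277.0]]
```

View pics/w1.png

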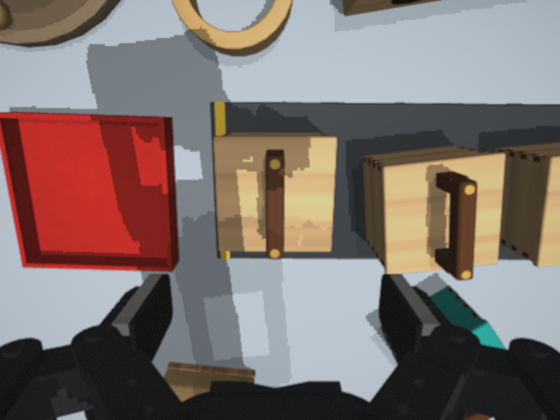

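The wrist view puts box 1's screws at (275,163) and (275,254); I predicted (275,166) and (275,255). Box 2's are at (469,188) and (465,275) against a prediction of (468,193) and (463,277). They agree within about 2–4 mm, and box 1 is next to the tray. Next I'll lift box 1.

```bash
cat >> h.py <<'E'
def pick(k,lift=45,op=0.6):
    x,y,w=B[k];q=ori(w)
    r.move_gripper(op)
    r.move_straight([x,y,106+lift],q,v=150); r.pause(.15); a=st("empty")
    if r.move_straight([x,y,106],q,v=120,f_stop=15): st("BUMP");return None
    r.move_gripper(0.0); st("gripped")
    r.move_straight([x,y,106+lift],q,v=80); r.pause(.4)
    F=[get_obs()["contact_force"]]
    for _ in range(3): r.pause(.05);F.append(get_obs()["contact_force"])
    b=st("held"); dF=np.mean(F,0)-a["contact_force"]
    print("box",k,"dF",dF.round(2),"kg",-dF[2]/9.81,"dtau",(b["tau"]-a["tau"]).round(2)[1:3]);return dF
def putdown(x,y,w,z,op=0.6,up=80):
    q=ori(w)
    r.move_straight([x,y,z+5],q,v=80)
    print("touch",r.move_straight([x,y,z-2],q,v=15,f_stop=3)); st("down")
    r.move_gripper(op); r.move_straight([x,y,z+up],q,v=150); st("released")
E
python3 - <<'E'
from h import *
pick(1); shot("side","s1")
E
```

```text
empty t 4.44 p [576.7 110.1 152.8] F [-0.29  0.81  1.12] w 0.599
gripped t 5.39 p [576.4 109.7 107.2] F [ 0.03 -1.95  4.17] w 0.152
held t 6.66 p [575.4 110.  150.9] F [ 0.6  -0.76 -4.6 ] w 0.151
box 1 dF [ 0.41 -1.01 -5.69] kg 0.5798838064466894 dtau [-3.26 -2.59]
```

View pics/s1.png

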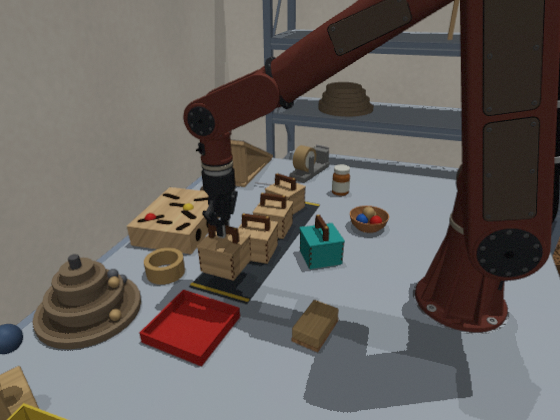

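The side view shows box 1 held upright and clear of the mat at about (225,252). The reading is about 0.58 kg. I'll set it down and go on to box 2.

Run:
```python
from h import *
putdown(*B[1],106)
x,y,w=B[2]; r.move_pose([x,y,186],ori(w))
pick(2); shot("side","s2")
```

```text
touch True
down t 7.73 p [576.  109.9 107.2] F [-0.38 -0.84  6.3 ] w 0.15
released t 8.88 p [574.8 110.  185.3] F [ 0.27 -0.19 -0.14] w 0.6
empty t 10.27 p [548.1 -31.5 152.2] F [ 1.01 -0.23  0.39] w 0.599
gripped t 11.22 p [548.  -32.1 107. ] F [-0.23 -0.98  2.4 ] w 0.155
held t 12.48 p [547.1 -31.6 150.9] F [ 0.02  0.79 -4.28] w 0.151
box 2 dF [-0.83  0.25 -5.29] kg 0.5394960878202255 dtau [-3.  -2.6]
```

View pics/s2.png

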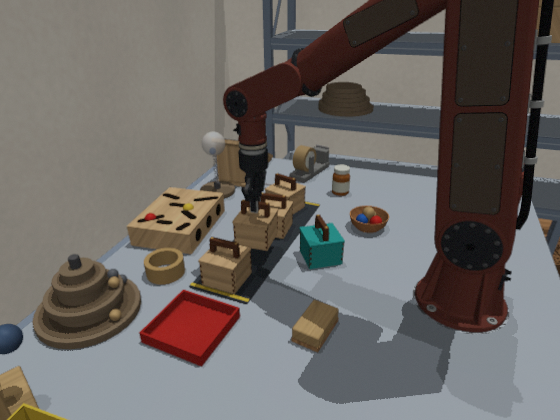

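Box 1 is back at (226,266). Box 2 is held upright at (256,225), reading about 0.54 kg.

Run:
```python
from h import *
putdown(*B[2],106)
x,y,w=B[3]; r.move_pose([x,y,186],ori(w))
pick(3); shot("side","s3")
```

```text
touch True
down t 13.57 p [547.9 -32.2 106.9] F [ 0.42 -2.42  4.4 ] w 0.151
released t 14.71 p [546.5 -31.5 185.3] F [-0.31 -0.27 -0.38] w 0.606
empty t 16.06 p [ 546.6 -167.9  152.3] F [ 0.85 -0.79 -0.36] w 0.602
gripped t 17.01 p [ 546.6 -168.4  107.1] F [ 0.06 -1.64  1.49] w 0.153
held t 18.27 p [ 545.7 -167.7  150.9] F [-0.   -0.39 -4.15] w 0.149
box 3 dF [-0.53  0.56 -4.71] kg 0.4796473724429776 dtau [-3.33 -2.81]
```

View pics/s3.png

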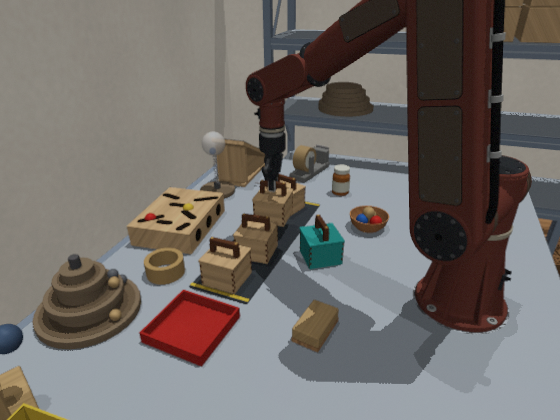

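Box 3 is held at (273,203), reading about 0.48 kg. Boxes 1 and 2 are standing back in place.

Run:
```python
from h import *
putdown(*B[3],106)
x,y,w=B[4]; r.move_pose([x,y,186],ori(w))
pick(4); shot("side","s4")
```

```text
touch True
down t 19.35 p [ 546.4 -168.3  107. ] F [ 1.53 -1.5   4.44] w 0.152
released t 20.5 p [ 545.1 -167.5  185.3] F [-0.38 -0.4  -1.14] w 0.597
empty t 21.87 p [ 554.9 -307.7  152.3] F [-0.26 -0.3   0.32] w 0.595
gripped t 22.82 p [ 554.7 -308.5  107.1] F [-0.8  -2.1   2.39] w 0.151
held t 24.08 p [ 554.1 -307.4  150.9] F [-0.61  0.81 -8.65] w 0.15
box 4 dF [-0.02  0.4  -8.23] kg 0.8386708429139634 dtau [-5.3  -4.11]
```

View pics/s4.png

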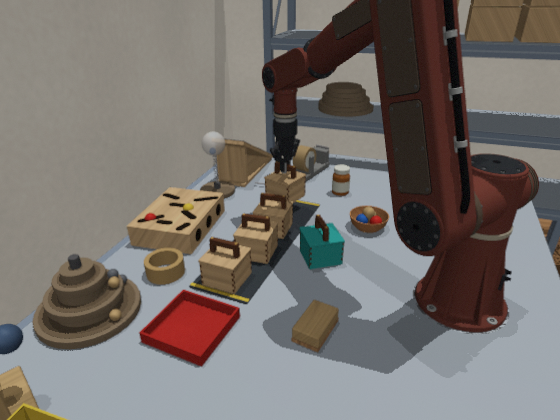

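Box 4 is held at (286,188) and reads 0.84 kg against 0.48–0.58 kg for the others, so it's the heavy one. The joint torques agree: -5.3/-4.1 against about -3.2/-2.6. I'll set it back on its spot, lift it again and carry it high over the row to the tray.

Run:
```python
from h import *
x,y,w=B[4];q=ori(w)
r.move_straight([x,y,111],q,v=80);print(r.move_straight([x,y,104],q,v=15,f_stop=4));r.pause(.2);st("set")
r.move_straight([x,y,290],q,v=100);st("up")
tx,ty,tw=573.7,296.2,-.083
r.move_straight([tx,ty,290],ori(tw),v=150);st("over")
r.move_straight([tx,ty,150],ori(tw),v=100);r.pause(.2);st("low")
shot("side","s5");shot("top","t5")
```

```text
True
set t 25.36 p [ 554.4 -308.2  107. ] F [-0.17 -2.08  6.53] w 0.148
up t 27.38 p [ 553.7 -307.2  289. ] F [-0.3  -0.41 -8.09] w 0.151
over t 31.56 p [573.7 295.9 290. ] F [ 0.33 -0.25 -7.74] w 0.151
low t 33.31 p [574.1 296.3 150.7] F [-0.81  0.1  -8.02] w 0.152
```

View pics/s5.png

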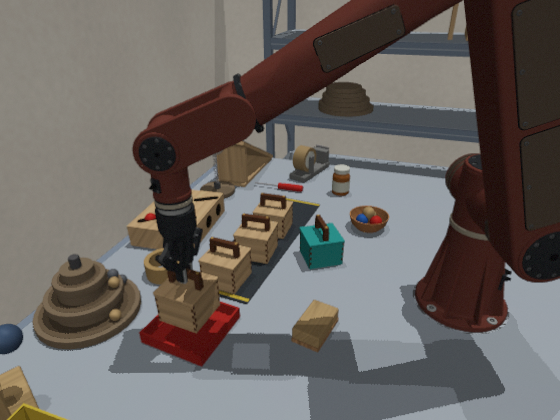

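View pics/t5.png

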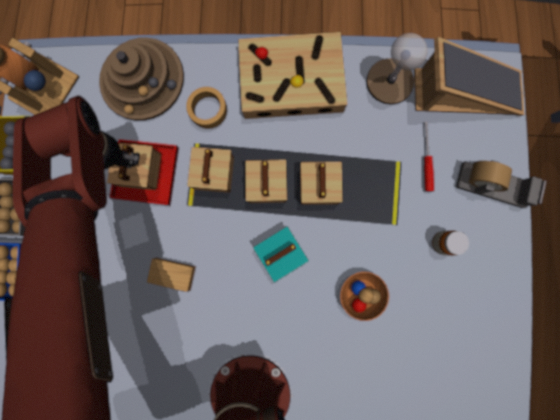

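Box 4 hangs upright over the tray. It's at (188,300) in the side view with the tray at (192,325), and all its sides look clear of the walls. Boxes 1–3 haven't visibly moved. I'll lower it now.

Run:
```python
from h import *
tx,ty,tw=573.7,296.2,-.083
putdown(tx,ty,tw,105,up=100)
# move the arm clear of the top view
r.move_pose([400,-150,300],ori(0)); st("clear")
c,_=shot("top","t6");shot("side","s6")
i=cv2.imread("pics/t6.png")
cv2.imwrite("pics/t6a.png",cv2.resize(i[135:235,100:260],None,fx=5,fy=5,interpolation=cv2.INTER_CUBIC))
```

```text
touch True
down t 34.43 p [574.1 296.  106. ] F [ 0.44 -1.06  7.12] w 0.148
released t 35.73 p [572.9 295.9 203.8] F [1.27 0.34 0.05] w 0.6
clear t 37.5 p [ 400.4 -149.6  299.8] F [ 0.07  0.31 -1.17] w 0.602
```

View pics/t6.png

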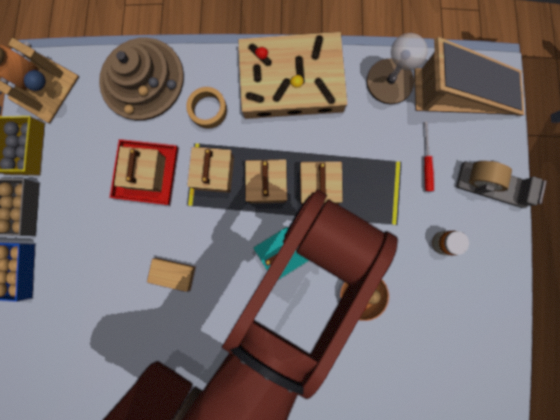

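View pics/t6a.png

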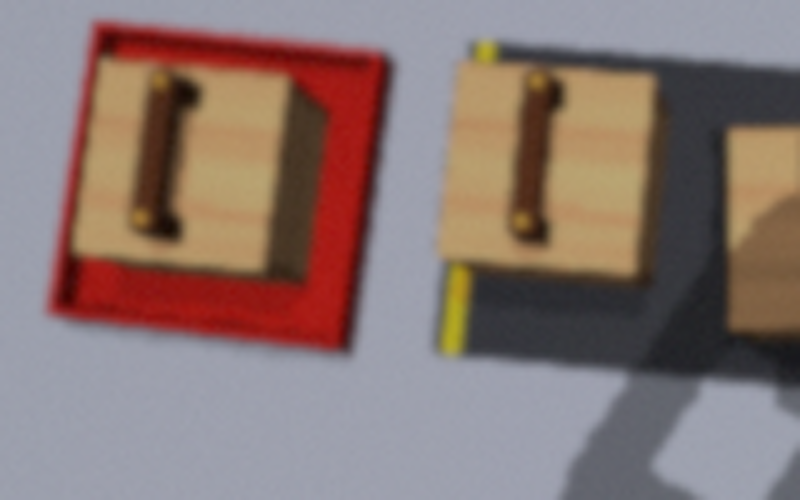

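View pics/s6.png

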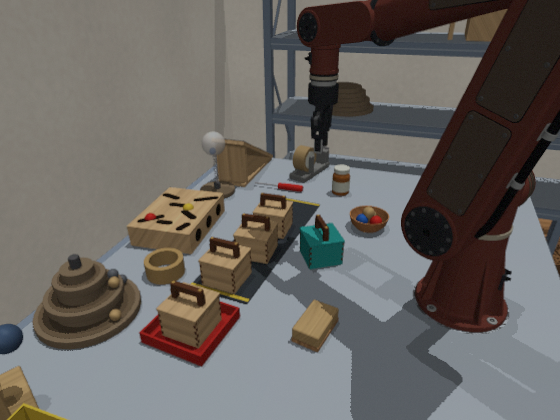

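The box stands in the tray with its lid corners in the crop at (97,57), (292,74), (268,275) and (72,255). Box 1's lid corners are the same pixels as at the start. I'll check the position numerically and then hand in.

Run:
```python
from h import *
from plant import job
c=viewer.read_camera("top")
L=np.array([onplane(c,(100+(u+.5)/5-.5,135+(v+.5)/5-.5),85) for u,v in [(97,57),(292,74),(268,275),(72,255)]])
d=L.mean(0)-[573.7,296.2];print(L.mean(0),"off tray centre",np.linalg.norm(d),[round(float(np.linalg.norm(L[i]-L[(i+1)%4])),1) for i in range(4)])
a=cv2.imread("pics/top0.png").astype(int);b=cv2.imread("pics/t6.png").astype(int)
for n,(x,y) in {1:(210,169),2:(266,165),3:(322,165)}.items():
    A=a[y-18:y+18,x-25:x+25].mean(2);Bb=b[y-18:y+18,x-25:x+25].mean(2)
    print(n,cv2.phaseCorrelate(A,Bb))
if np.linalg.norm(d)<30: job.job_done();st("handed in")
```

```text
[573.89004708 296.32026423] off tray centre 0.22490303711700316 [102.7, 102.0, 102.3, 101.6]
1 ((0.061427826597793, 0.07798693652370403), 0.9332778423140426)
2 ((-0.38280905934384535, 0.07642479104426414), 0.8880766818539311)
3 ((-0.29042927446660016, -0.057118288290155306), 0.9676351567546586)
the job is handed in; nothing more can be done
the job is handed in; nothing more can be done
```

Box 4 was the heavy one. It now stands upright and released in the red tray, and the job is handed in. I lifted boxes 1 to 4 in order, about 45 mm clear of the mat, and set each one back on its spot before carrying box 4 to the tray.

| Box | Weight felt (kg) |
|---|---|
| 1 | 0.58 |
| 2 | 0.54 |
| 3 | 0.48 |
| 4 | 0.84 |

- **Weights:** the first three readings scatter by about 0.05 kg because of sensor noise. The joint torques agreed with the force reading that box 4 was the heavy one.
- **Position in the tray:** the last top view puts box 4's lid centre within about 1 mm of the tray's centre; the camera calibration is only good to about 2 mm.
- **Boxes 1–3:** comparing before and after pictures, each moved less than 0.5 pixel (about 1 mm).
- **Other things on the table:** the turquoise look-alike and the bystanders look unmoved in the final views; I didn't measure them.
- **Time and robot:** the last clock reading before hand-in was 37.5 s of the 72 s allowed, with the arm clear of everything. No check failed.

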